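# Hang the four-tip carrier on the keeper peg

## Task

Hang the soldering-tip carrier that holds four tips on the peg of the small stand: bring its eye on to the peg from the free end, so that it lifts the gravity flap and the flap drops shut behind it, and leave it hanging there, still and off the bench. Leave the narrow two-tip carrier where it is.

Things in the scene. Friction and masses are not known exactly. Their poses are not given: they have to be found in the camera images.
- wide_carrier_eye (a point): To hang: 0.16 kg, 128 mm tall, upright on the bench. Point: eye centre, 66 mm above its underside; x along the eye's axis, z up. Aluminium block 40(x) x 64(y) x 18 mm with four 20 mm copper tips at its corners; over it a closed upright eye of 6 mm rod, opening 40 x 40 mm, with a flat seat at its top, 16 mm deep (x); on top a black grip bar 14(x) x 34(y) x 26 mm, centred 49 mm above the point.
- peg_pivot (a point): Fixed stand's peg: point on its axis at the flap pivot, 115 mm above the bench; x runs along the level peg to the column, z up. Peg 12 mm thick, from x = -12 (free end) to the column, whose face is at 91 mm, 119 mm high. Foot 6 mm thick. An eye resting on the peg has its centre 14 mm below the point and at most x = 68 mm, and the wide carrier then hangs 35 mm off the bench.
- keeper_flap (a joint): Flap: U-shaped stirrup 20 mm wide (y), hanging from the pivot astride the peg to 45 mm below its axis. Rad: 0 hangs shut (start), grows to 1.3 as its end swings to the column; it cannot swing outward. Free, 25 g, falls shut by itself. An eye pushed along +x, centre about 4 mm below the axis, lifts it and passes; about 42 mm past the pivot it falls behind the eye's lower bar.
- narrow_carrier_eye (a point): Eye centre of the other carrier, which must stay: same eye, grip bar and height (this point 66 mm above its underside), but its block is only 34 mm wide (y) and holds two copper tips. Stands upright on the bench.

How it is judged (in metres and radians):
On the way:
1. the eye, on the peg, lifts the flap (value of joint keeper_flap above 0.5 rad and x of wide_carrier_eye in the frame of peg_pivot above 0 m and distance between wide_carrier_eye and peg_pivot below 0.07 m), for 0.04 s.
At the end, for the whole second after the job is handed in: The four-tip carrier hangs on the peg behind the shut flap (under 0.2 rad): eye centre 4 to 85 mm past the pivot, within 18 mm sideways, 5 to 23 mm below the axis, within 20 degrees of upright, under 150 mm/s; the two-tip carrier is within 30 mm of its place (x of wide_carrier_eye in the frame of peg_pivot between 0.004 and 0.085 m and y of wide_carrier_eye in the frame of peg_pivot between -0.018 and 0.018 m and z of wide_carrier_eye in the frame of peg_pivot between -0.023 and -0.005 m and angle between wide_carrier_eye's own z axis and vertical below 0.35 rad and value of joint keeper_flap below 0.2 rad and linear speed of wide_carrier below 0.15 m/s and distance of narrow_carrier_eye from where it was at the start of the episode below 0.03 m); the robot touches nothing.
It fails at once if the two-tip carrier is knocked away from its place (distance of narrow_carrier_eye from where it was at the start of the episode above 0.03 m).
It also fails if it takes over 61 s, if anything falls off the work surface, if the arm or the gripper's body presses on something with over 40 N, if the wrist force passes 120 N, or if a joint passes its speed limit or range.

## Robot

A 7-joint arm with a two-finger parallel gripper is mounted at the origin on a cart in front of the work surface, level with it; the furniture and walls round the work are solid. World frame = base frame: x ahead of the robot, y to its left, z up, the work surface at z = 0. Lengths are in m, angles in degrees, forces in N, time in s.
With the tool pointing down it reaches from about 0.425 to 0.875 m from the base axis. Payload 4.7 kg.
Tool frame: the origin (TCP) lies at the very end of the fingers, on their centre line; the grasp point (between the pads) lies 19 mm behind it; z points along the fingers, y is the line along which they close (so a half turn about z gives the same grasp; the last joint's range is limited). The gripper opens to 87 mm and grips with 3 to 60 N. Pads are 19 mm wide; open, the fingers measure 117 mm over their backs; the gripper's body (75 mm by 190 mm) begins 51 mm behind the grasp point.
Start: joints at [-62.447, 18.392, -4.016, 83.108, 1.295, 78.541, -3.26], TCP at [0.293, 0.58, 0.223] pointing down, gripper open.
Joint ranges: [-163.93, 163.93], [-17.29, 119.83], [-79.2, 71.16], [3.27, 140.29], [-89.18, 269.18], [5.43, 117.66], [-154.24, 154.24]. Speed limits (degrees/s): [147.25, 147.25, 180, 180, 180, 180, 180].

## Interface

Orientations are given as [roll, pitch, yaw] about the fixed x, y, z axes, in that order (R = Rz(yaw) Ry(pitch) Rx(roll)).
In Python, from cell import telemetry, cams, env gives the robot as it stands.
- The arm moves only by the tool arm_command, never from a script. Its argument "series" is text: rows parted by semicolons, each of 5 numbers parted by spaces: the shift along the tool's x, y, z in mm, then the turn about the tool's z in rad, then the closure in counts, from 0 (fully open) to 255 (shut). A call has 1 to 20 rows; each row shifts and turns the commanded pose from where the row before left it, along the tool's axes as they then stand; what a row does not reach is not made up. A row lasts 1/12 s, in which the tool goes at most 41.7 mm and 7.16 degrees, less where a joint would pass 70% of its speed; a pose out of reach is approached as far as the arm can. A call is refused whole if a number of a shift passes 41.7 or a number of a turn 0.125, either way. A call with a gripper value outside its range is refused whole. The fingers move at their own pace and stop on an object; "squeeze" is the grip in N (left out, the last holds). Time passes only in rows, so rows that do not move let the fingers close. It gives the time, the measured TCP pose, the force, the opening and the grip force at its end, in the units of the state.
- telemetry.get_obs(): the state, without advancing time (a new reading comes with each control period).
- cams.read_camera(name): name is "side" or "top"; returns the picture (420x560x3 uint8, blue, green, red); there is no depth.
- cams.calibration(name): a dict with "K" (3x3 intrinsics, pixels), "origin" and "rotation" of the camera in the world. Camera axes: x right, y down, z forward; pixel columns grow to the right and rows downward; lengths in m; the calibration is good to about 2 mm. A picture is of the moment at which its call begins. calibration takes no time and is no camera call.
- env.sign_off(): hands the job in; it is judged then, once.
The state is a dict: "time_s": time; "qpos": joint angles; "joint_velocities": joint speeds; "effort": joint torques, N m; "tool_pos": TCP position; "tool_rot": TCP orientation; "force": force on the tool from outside, world axes, zero at the start; "wrist_torque": the same for the moment, N m; "grip_width": finger opening in m; "grasp_force": force on a finger pad.
Only numpy, scipy, OpenCV 4.12 (cv2) and the standard library are available. Lean on these libraries where they do the work, as an engineer would, in place of code of your own. Each camera call takes 0.05 s, during which the arm holds its last target. There are 200 camera calls.

## Working session

There is one attempt and no reset: what is moved stays moved. The work goes in short steps, Python scripts to look and compute and a tool call to move; the robot and the scene stay as the last step left them, time stands still between calls to the robot, and variables do not carry over. Pictures are saved under pics/ and viewed, at most 10 in all, crops included, and the job is handed in when it is done.

Besides the shell and the picture viewer there is one more tool, called after "Call:" as a command line: name --argument value ..., lists and objects as JSON in quotes. arm_command: Moves the arm, as the interface text tells. Its arguments: {"type":"object","properties":{"series":{"type":"string"},"squeeze":{"type":"number"}},"required":["series"]}

```bash
mkdir -p pics
python3 - <<'E'
from cell import telemetry,cams
import cv2
for n in("side","top"):
    cv2.imwrite(f"pics/{n}0.png",cams.read_camera(n)); c=cams.calibration(n); print(n,c)
o=telemetry.get_obs();print(o)
E
```

```text
side {'K': array([[475.62954165,   0.        , 283.14092376],
       [  0.        , 475.62954165, 208.94903334],
       [  0.        ,   0.        ,   1.        ]]), 'origin': array([0.26115392, 0.4008015 , 0.66986848]), 'rotation': array([-129.43674536,    0.72494066, -159.35259482])}
top {'K': array([[473.32053599,   0.        , 285.76268933],
       [  0.        , 473.32053599, 210.64775713],
       [  0.        ,   0.        ,   1.        ]]), 'origin': array([ 0.47404467, -0.20818004,  1.06910347]), 'rotation': array([-177.76117005,    0.63259168,  -88.5509791 ])}
{'time_s': 0.1, 'qpos': array([-62.44713126,  18.43441278,  -4.01595358,  83.16825336,
         1.29630014,  78.54202052,  -3.26115608]), 'joint_velocities': array([-0.04144726, -0.11822439,  0.00363182, -0.07339193,  0.04981206,
       -0.03311819,  0.07673517]), 'effort': array([-5.78626009e-05, -4.92572987e+01, -4.05622115e-01, -3.13396168e+01,
       -6.41661091e-02,  3.95454594e-02,  1.09722093e-04]), 'tool_pos': array([0.29233387, 0.57998656, 0.2215725 ]), 'tool_rot': array([-1.79900622e+02,  6.69143670e-03,  1.53256243e+02]), 'force': array([ 0.9152625 ,  0.8321097 , -0.05918821]), 'wrist_torque': array([0.01284497, 0.01331423, 0.01344526]), 'grasp_force': 0.0, 'grip_width': 0.08735114794920584}
```

View pics/side0.png

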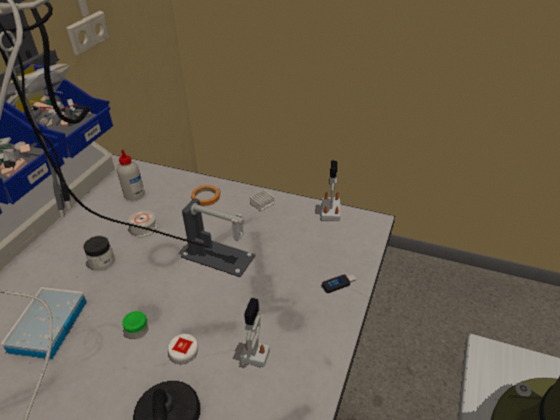

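View pics/top0.png

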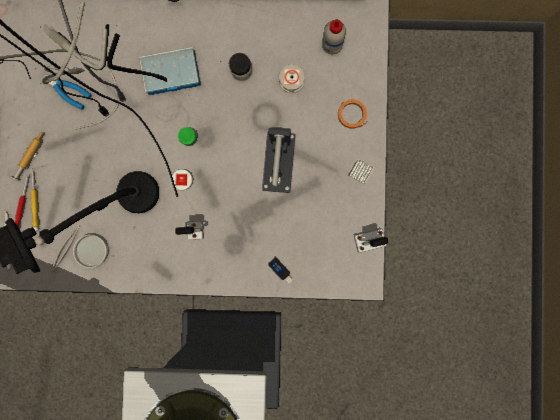

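Side view: the stand is at about (215,240), with carriers at (255,340) near and (331,200) far. Top view: the stand is at (279,160), with carriers at (190,230) and (370,240). I'll zoom in to tell them apart.

Run:
```python
import cv2,numpy as np
s=cv2.imread("pics/side0.png");t=cv2.imread("pics/top0.png")
r=lambda a:cv2.resize(a,(400,300),interpolation=cv2.INTER_CUBIC)
cv2.imwrite("pics/z0.png",np.vstack([np.hstack([r(s[295:370,210:310]),r(s[155:230,285:385])]),np.hstack([r(t[197:257,150:230]),r(t[210:270,330:410])])]))
cv2.imwrite("pics/z1.png",np.hstack([r(s[195:285,160:280]),r(t[115:205,220:340])]))
```

```text
(no output)
```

View pics/z0.png

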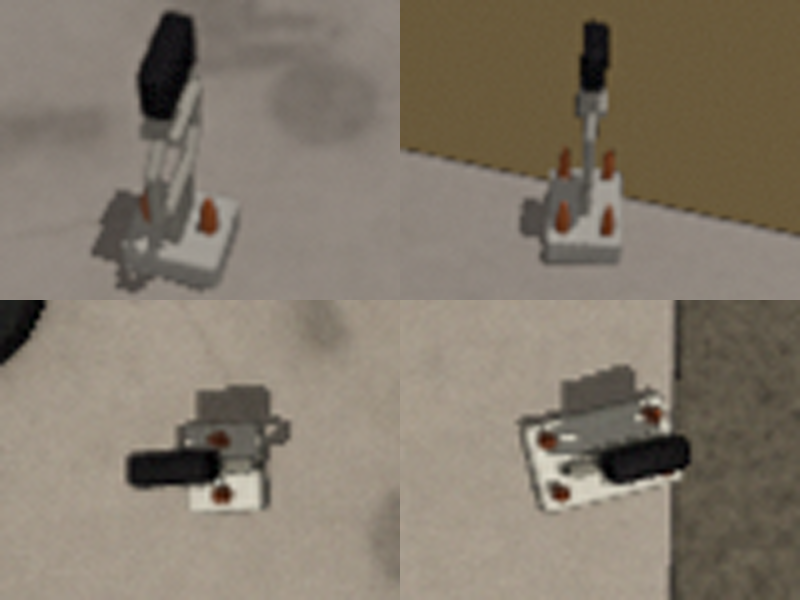

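View pics/z1.png

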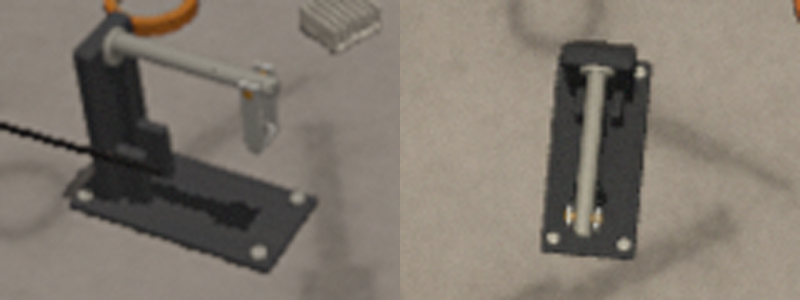

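The zoom shows that the carrier on the right at the table edge has four tips (top view block centre about (370.4,240), side view bar top about (334,160)). In the top view the peg runs from its free end at (274.9,185.5) to the column at (279.4,136.6).

```bash
cat > h.py <<'E'
import numpy as np
from cell import cams
from scipy.spatial.transform import Rotation as R
def cal(n):
    c=cams.calibration(n); return c["K"],c["origin"],R.from_euler("xyz",c["rotation"],degrees=True).as_matrix()
def onz(n,px,z):
    K,o,r=cal(n); d=r@np.linalg.solve(K,[*px,1]); return o+d*(z-o[2])/d[2]
def proj(n,p):
    K,o,r=cal(n); q=K@(r.T@(np.array(p)-o)); return q[:2]/q[2]
E
python3 - <<'E'
from h import *
np.set_printoptions(precision=4,suppress=True)
f=lambda x,y:(330+(x-400)/5,210+(y-300)/5)
for p in[(520,420),(660,392),(683,478),(545,512)]:print("blk",onz("top",f(*p),.018))
for p in[(548,440),(560,492),(652,413)]:print("tip",onz("top",f(*p),.03))
print("bartop",onz("top",f(648,457),.12),onz("side",(334,164),.115),onz("side",(331.2,208.7),.018))
a,b=onz("top",(274.9,185.5),.115),onz("top",(279.4,136.6),.115);print("peg",a,b,np.linalg.norm(a-b),np.degrees(np.arctan2(*(b-a)[1::-1])))
print("pegside",onz("side",(242.5,220.5),.115),onz("side",(160+112/3.333,195+45/3.333),.115))
g=lambda x,y:(220+(x-400)/3.333,115+y/3.333)
fc=[onz("top",g(*p),.006) for p in[(543,252),(634,259),(650,62)]];print("foot",fc)
print("narrow",onz("top",(150+228/5,197+165/5),.018))
E
```

```text
blk [ 0.4668 -0.3479  0.018 ]
blk [ 0.4808 -0.4096  0.018 ]
blk [ 0.4431 -0.4204  0.018 ]
blk [ 0.4265 -0.3598  0.018 ]
tip [ 0.4585 -0.3587  0.03  ]
tip [ 0.4359 -0.3644  0.03  ]
tip [ 0.4715 -0.4039  0.03  ]
bartop [ 0.4541 -0.3857  0.12  ] [ 0.4582 -0.4008  0.115 ] [ 0.4512 -0.3738  0.018 ]
peg [ 0.5614 -0.1735  0.115 ] [ 0.6611 -0.18    0.115 ] 0.09995804688357454 -3.745108535745337
pegside [ 0.5625 -0.1731  0.115 ] [ 0.6616 -0.1734  0.115 ]
foot [array([ 0.5592, -0.1428,  0.006 ]), array([ 0.5559, -0.2044,  0.006 ]), array([ 0.6902, -0.2119,  0.006 ])]
narrow [0.4668 0.0038 0.018 ]
```

Run:
```python
import cv2
from h import *
np.set_printoptions(precision=3,suppress=True)
t=cv2.imread("pics/top0.png");s=cv2.imread("pics/side0.png")
r=lambda a:cv2.resize(a,(400,400),interpolation=cv2.INTER_CUBIC)
cv2.imwrite("pics/lamp.png",np.hstack([r(t[140:300,0:160]),r(s[320:420,120:220])]))
for z in(0,.1,.2,.3,.4,.5,.6):
  for px in((15,250),(45,236),(128,192)):
    p=onz("top",px,z);print(z,px,p,proj("side",p))
```

```text
0 (15, 250) [0.411 0.416 0.   ] [140.158 724.233]
0 (45, 236) [0.444 0.349 0.   ] [149.082 622.821]
0 (128, 192) [0.549 0.164 0.   ] [158.366 429.747]
0.1 (15, 250) [0.417 0.358 0.1  ] [148.713 624.05 ]
0.1 (45, 236) [0.447 0.297 0.1  ] [156.306 538.078]
0.1 (128, 192) [0.542 0.129 0.1  ] [163.583 371.574]
0.2 (15, 250) [0.423 0.299 0.2  ] [158.082 514.335]
0.2 (45, 236) [0.45  0.245 0.2  ] [164.316 444.117]
0.2 (128, 192) [0.535 0.095 0.2  ] [169.508 305.508]
0.3 (15, 250) [0.429 0.241 0.3  ] [168.388 393.66 ]
0.3 (45, 236) [0.453 0.193 0.3  ] [173.248 339.348]
0.3 (128, 192) [0.528 0.06  0.3  ] [176.296 229.825]
0.4 (15, 250) [0.435 0.183 0.4  ] [179.776 260.295]
0.4 (45, 236) [0.456 0.141 0.4  ] [183.269 221.792]
0.4 (128, 192) [0.521 0.025 0.4  ] [184.149 142.26 ]
0.5 (15, 250) [0.44  0.124 0.5  ] [192.429 112.129]
0.5 (45, 236) [0.458 0.089 0.5  ] [194.593  88.957]
0.5 (128, 192) [ 0.514 -0.01   0.5  ] [193.34   39.777]
0.6 (15, 250) [0.446 0.066 0.6  ] [206.568 -53.447]
0.6 (45, 236) [0.461 0.036 0.6  ] [207.492 -62.345]
0.6 (128, 192) [ 0.507 -0.045  0.6  ] [204.243 -81.793]
```

View pics/lamp.png

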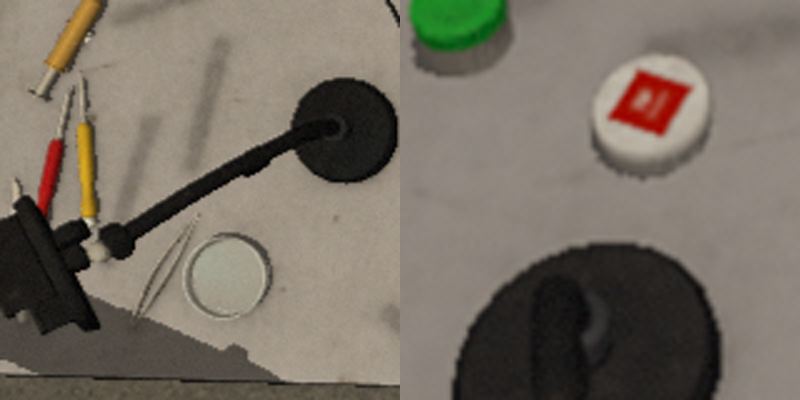

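The black-armed fixture on the left stays low (its head is below z≈0.25), so I'll lift first and then swing round in an arc.

Call:
arm_command --series "0 0 -20 0.1216 0;0 0 -20 0.1216 0;0 0 -20 0.1216 0;0 0 -20 0.1216 0;0 0 -20 0.1216 0;0 0 -20 0.1216 0;0 0 -20 0.1216 0;-32.3 22.2 0 0 0;-32.3 22.2 0 0 0;-32.3 22.2 0 0 0;-32.3 22.2 0 0 0;-32.3 22.2 0 0 0;-32.3 22.2 0 0 0;-32.3 22.2 0 0 0" --squeeze 30

```text
time_s: 1.27
tool_pos: [0.5006, 0.3989, 0.3622]
tool_rot: [-180.0, 0.0, 104.5]
force: [0.0, 1.1, 1.0]
grip_width: 0.0873
grasp_force: 0.0
```

Call:
arm_command --series "-39.4 2.7 0 0 0;-39.4 2.7 0 0 0;-39.4 2.7 0 0 0;-39.4 2.7 0 0 0;-39.4 2.7 0 0 0;-39.4 2.7 0 0 0;-39.4 2.7 0 0 0;-39.4 2.7 0 0 0;-35.7 -11.8 0 0 0;-35.7 -11.8 0 0 0;-35.7 -11.8 0 0 0;-35.7 -11.8 0 0 0;-35.7 -11.8 0 0 0;-35.7 -11.8 0 0 0;-35.7 -11.8 0 0 0;-35.7 -11.8 0 0 0"

```text
time_s: 2.6
tool_pos: [0.5788, -0.2011, 0.3623]
tool_rot: [-180.0, -0.0, 104.5]
force: [0.3, 0.2, 0.4]
grip_width: 0.0874
grasp_force: 0.0
```

Call:
arm_command --series "-24.6 -28 0 0 0;-24.6 -28 0 0 0;-24.6 -28 0 0 0;-24.6 -28 0 0 0;-24.6 -28 0 0 0;-24.6 -28 0 0 0;0 0 30 0 0;0 0 30 0 0;0 0 20 0 0;0 0 20 0 0;0 0 20 0 0;0 0 0 0 0;0 0 0 0 0;0 0 0 0 0"

```text
time_s: 3.77
tool_pos: [0.454, -0.3847, 0.2437]
tool_rot: [180.0, 0.1, 104.5]
force: [1.2, -0.1, 0.5]
grip_width: 0.0869
grasp_force: 0.0
```

Run:
```python
from cell import telemetry,cams
import cv2,numpy as np
r=lambda a:cv2.resize(a,(400,300),interpolation=cv2.INTER_CUBIC)
s=cams.read_camera("side");t=cams.read_camera("top")
cv2.imwrite("pics/ap.png",np.hstack([r(s[80:230,250:450]),r(t[180:300,310:470])]))
o=telemetry.get_obs();print(o["time_s"],o["tool_pos"],o["tool_rot"],o["qpos"])
```

```text
3.8667 [ 0.45424967 -0.38503704  0.24418313] [1.79900617e+02 1.07517007e-01 1.04487558e+02] [ 4.54606371 12.61932978 39.05909681 90.86439839 -8.08169109 79.2336354
 58.90843824]
```

View pics/ap.png

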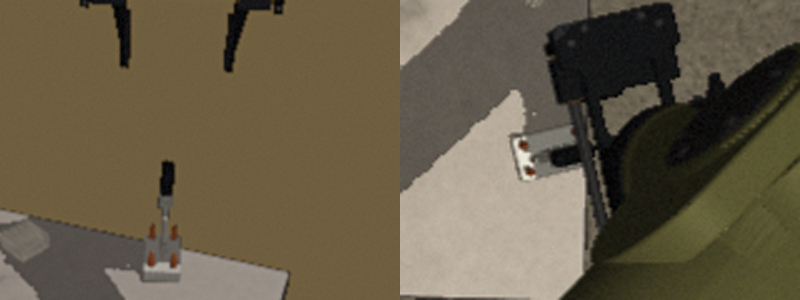

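Side crop: the fingers are at (124,68) and (229,70), with the bar at (167,178). I'll check the alignment through the calibration.

Run:
```python
from h import *
print("pred tcp",proj("side",(.4542,-.385,.244)),"seen",250+176.5/2,80+69/2)
print("pred bar",proj("side",(.4545,-.385,.115)),"seen",250+167/2,80+178/2)
for d in((.01,0,0),(0,.01,0)):print(proj("side",np.array((.4545,-.385,.115))+d))
```

```text
pred tcp [337.54226744 111.49535085] seen 338.25 114.5
pred bar [333.61389108 168.42185295] seen 333.5 169.0
[328.90462728 167.4901327 ]
[332.25262992 171.0662097 ]
```

Alignment agrees to within about 1 px. Descending and gripping.

Call:
arm_command --series "0 0 30 0 0;0 0 30 0 0;0 0 25 0 0;0 0 20 0 0;0 0 15 0 0;0 0 10 0 0;0 0 10 0 0;0 0 0 0 0;0 0 0 0 0;0 0 0 0 60;0 0 0 0 120;0 0 0 0 180;0 0 0 0 220;0 0 0 0 255;0 0 0 0 255;0 0 0 0 255;0 0 0 0 255;0 0 0 0 255;0 0 0 0 255;0 0 0 0 255" --squeeze 40

```text
time_s: 5.53
tool_pos: [0.4536, -0.3844, 0.1025]
tool_rot: [180.0, -0.0, 104.5]
force: [-0.3, -1.1, -0.9]
grip_width: 0.0215
grasp_force: 0.0
```

Call:
arm_command --series "0 0 0 0 255;0 0 0 0 255;0 0 0 0 255;0 0 0 0 255;0 0 0 0 255;0 0 0 0 255" --squeeze 40

```text
time_s: 6.03
tool_pos: [0.4535, -0.3843, 0.1024]
tool_rot: [-180.0, -0.0, 104.5]
force: [1.2, 0.8, -1.3]
grip_width: 0.0135
grasp_force: 39.9
```

Call:
arm_command --series "0 0 -10 0 255;0 0 -20 0 255;0 0 -25 0 255;0 0 -25 0 255;0 0 -20 0.0781 255;0 0 0 0.0781 255;0 0 0 0.0781 255;0 0 0 0.0781 255;21.6 4.7 0 0 255;21.6 4.7 0 0 255;21.6 4.7 0 0 255;21.6 4.7 0 0 255;21.6 4.7 0 0 255;21.6 4.7 10 0 255;21.6 4.7 10 0 255;21.6 4.7 15 0 255;21.6 4.7 10 0 255;21.6 4.7 10 0 255;0 0 0 0 255;0 0 0 0 255"

```text
time_s: 7.7
tool_pos: [0.5133, -0.1701, 0.1474]
tool_rot: [-179.9, -0.0, 86.8]
force: [-1.0, -0.8, -1.9]
grip_width: 0.0134
grasp_force: 39.9
```

Run:
```python
from cell import telemetry,cams
import cv2,numpy as np
from h import proj
r=lambda a:cv2.resize(a,(400,400),interpolation=cv2.INTER_CUBIC)
s=cams.read_camera("side");t=cams.read_camera("top")
cv2.imwrite("pics/s1.png",s)
cv2.imwrite("pics/pre.png",np.hstack([r(s[150:300,160:310]),r(t[120:240,220:340])]))
o=telemetry.get_obs();p=o["tool_pos"];print(o["time_s"],p,o["tool_rot"],o["grip_width"],o["grasp_force"],o["force"])
f=lambda q:((q-np.array([160,150]))*400/150).round()
for n,q in dict(tcp=p,eye=p-[0,0,.0364],piv=(.5735,-.1745,.115),free=(.5615,-.1738,.115),col=(.6643,-.180,.115)).items():print(n,f(proj("side",q)))
```

```text
7.8 [ 0.5133492  -0.17276829  0.14828998] [1.79958791e+02 4.86992887e-02 8.65315390e+01] 0.013781839896160032 39.877358078956604 [-1.06393758 -0.22067414 -2.25440074]
tcp [286. 166.]
eye [288. 208.]
piv [206. 183.]
free [222. 188.]
col [ 91. 150.]
```

View pics/pre.png

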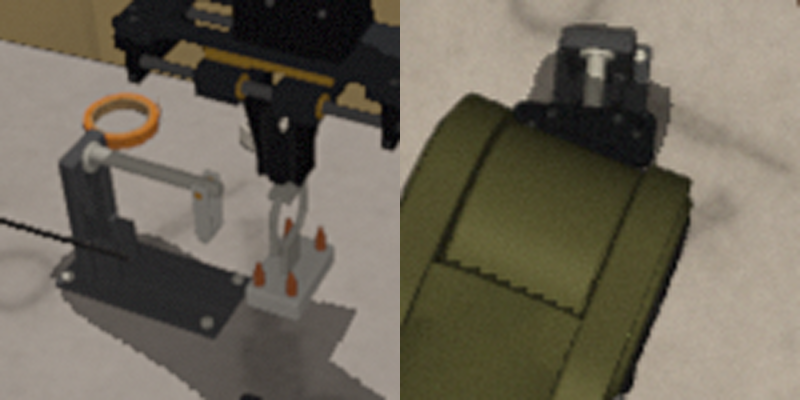

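Side crop: the carrier is held upright with its eye at about (289,210), in line with the peg's free end at (218,187). Pushing it in.

Call:
arm_command --series "0 6 0 0 255;0 6 0 0 255;0 6 0 0 255;1 6 0 0 255;0 6 0 0 255;0 6 0 0 255;0 6 0 0 255;0 6 0 0 255;0 6 0 0 255;0 6 0 0 255;0 6 0 0 255;0 0 0 0 255"

```text
time_s: 8.8
tool_pos: [0.5806, -0.1743, 0.1475]
tool_rot: [180.0, 0.0, 86.6]
force: [-0.6, 0.2, -2.7]
grip_width: 0.0135
grasp_force: 39.9
```

Call:
arm_command --series "0 5 0 0 255;0 5 0 0 255;0 5 0 0 255;0 5 0 0 255;0 5 0 0 255;0 5 0 0 255;0 5 0 0 255;0 5 0 0 255;0 5 0 0 255;0 5 0 0 255;0 3 0 0 255;0 0 0 0 255;0 0 0 0 255;0 0 0 0 255"

```text
time_s: 9.97
tool_pos: [0.632, -0.1778, 0.1475]
tool_rot: [-180.0, -0.0, 86.6]
force: [-0.3, -0.3, -2.4]
grip_width: 0.0138
grasp_force: 39.9
```

Run:
```python
from cell import telemetry,cams
import cv2,numpy as np
s=cams.read_camera("side")
cv2.imwrite("pics/in.png",cv2.resize(s[150:300,160:310],(600,600),interpolation=cv2.INTER_CUBIC))
o=telemetry.get_obs();p=o["tool_pos"];print(o["time_s"],p,o["tool_rot"],o["grip_width"],o["grasp_force"],o["force"])
```

```text
10.0167 [ 0.63197886 -0.1777895   0.14757864] [-1.79991118e+02 -6.25825270e-03  8.65729365e+01] 0.014064282788017026 39.877551714889705 [ 0.80214076  0.42637306 -1.20204352]
```

View pics/in.png

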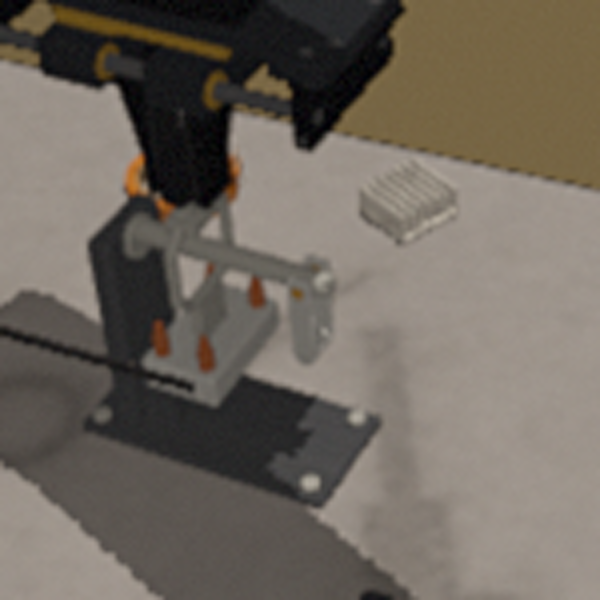

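The picture shows the eye threaded on the peg at (200,250) and the flap hanging shut at (312,320). Lowering to the seat.

Call:
arm_command --series "0 0 2 0 255;0 0 2 0 255;0 0 2 0 255;0 0 2 0 255;0 0 1 0 255;0 0 0 0 255;0 0 0 0 255"

```text
time_s: 10.6
tool_pos: [0.6334, -0.1788, 0.1469]
tool_rot: [179.7, -0.1, 86.6]
force: [-10.1, 2.8, 31.7]
grip_width: 0.0139
grasp_force: 40.2
```

Call:
arm_command --series "0 0 0.5 0 255;0 0 0.5 0 255;0 0 0 0 255;0 0 0 0 255"

```text
time_s: 10.93
tool_pos: [0.6338, -0.179, 0.1469]
tool_rot: [179.6, -0.1, 86.6]
force: [-10.7, 3.0, 34.6]
grip_width: 0.0138
grasp_force: 40.2
```

Run:
```python
from cell import telemetry,cams
import cv2,numpy as np
from h import proj
s=cams.read_camera("side");cv2.imwrite("pics/s2.png",s)
cv2.imwrite("pics/in2.png",cv2.resize(s[180:260,170:250],(600,600),interpolation=cv2.INTER_CUBIC))
o=telemetry.get_obs();print(o["tool_pos"],o["force"],o["wrist_torque"])
f=lambda q:((q-np.array([170,180]))*7.5).round()
e=o["tool_pos"]-[0,0,.0364]; u=np.array([.998,-.06,0]);v=np.array([.06,.998,0]);k=np.array([0,0,1])
for n,q in dict(eye=e,seat=e+.02*k,blkbot=e-.066*k+.02*u+.032*v,blkb2=e-.066*k-.02*u+.032*v,blkt=e-.048*k-.02*u+.032*v,colL=np.array([.6643,-.18,.115])).items():print(n,f(proj("side",q)))
```

```text
[ 0.63376719 -0.17900711  0.14689228] [-10.80987971   2.5929693   35.51127591] [0.80423135 3.06627081 0.06188648]
eye [291. 239.]
seat [281. 175.]
blkbot [186. 493.]
blkb2 [323. 538.]
blkt [315. 485.]
colL [181. 196.]
```

View pics/in2.png

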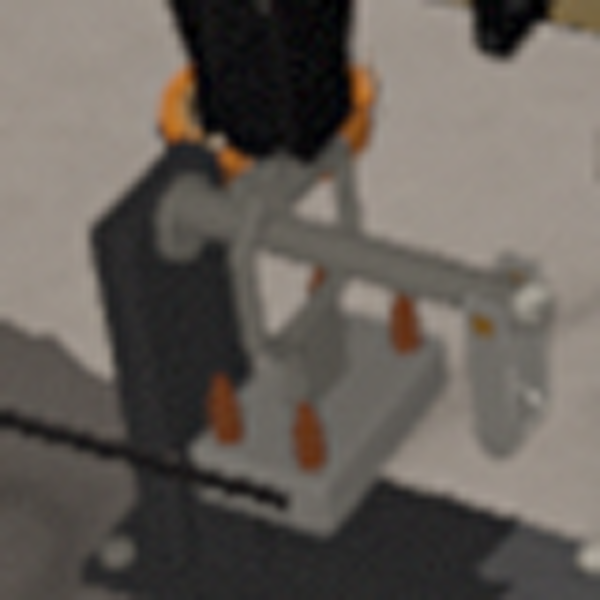

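Lowering stopped early at 35 N with the seat still about 7 mm above the peg (seat near (290,190), peg top near (300,222)). The block sits over the projection at the foot of the column, so I'll locate that projection.

Run:
```python
from h import *
np.set_printoptions(precision=4,suppress=True)
P=np.array([.5735,-.1745,.115]);a=np.radians(-3.4);M=np.array([[np.cos(a),np.sin(a)],[-np.sin(a),np.cos(a)]])
l=lambda q:np.r_[M@(q-P)[:2]*1000,q[2]*1000]
for z in(.02,.03,.04,.05,.06):
  print(z,"top prongs",l(onz("top",(274,151),z)),l(onz("top",(285.4,151.6),z)),"side topR",l(onz("side",(209.5,232.5),z)),"side botR",l(onz("side",(211.6,248.4),z)),"topL",l(onz("side",(199.5,231),z)))
print("tool",l(np.array([.6338,-.179,.147])))
```

```text
0.02 top prongs [73.0361 12.8802 20.    ] [ 73.7983 -12.5691  20.    ] side topR [ 90.6441 -34.6369  20.    ] side botR [62.9034  3.788  20.    ] topL [111.8299 -30.4871  20.    ]
0.03 top prongs [71.4126 12.3808 30.    ] [ 72.1676 -12.826   30.    ] side topR [ 83.9265 -25.552   30.    ] side botR [56.6126 12.2816 30.    ] topL [104.7862 -21.466   30.    ]
0.04 top prongs [69.7891 11.8813 40.    ] [ 70.5368 -13.0829  40.    ] side topR [ 77.2088 -16.467   40.    ] side botR [50.3218 20.7753 40.    ] topL [ 97.7426 -12.4449  40.    ]
0.05 top prongs [68.1657 11.3818 50.    ] [ 68.9061 -13.3398  50.    ] side topR [70.4911 -7.3821 50.    ] side botR [44.031 29.269 50.   ] topL [90.6989 -3.4238 50.    ]
0.06 top prongs [66.5422 10.8824 60.    ] [ 67.2754 -13.5966  60.    ] side topR [63.7735  1.7029 60.    ] side botR [37.7402 37.7627 60.    ] topL [83.6553  5.5973 60.    ]
tool [ 60.4607  -0.9159 147.    ]
```

Call:
arm_command --series "0 0 -2 0 255;0 0 -2 0 255;0 0 -2 0 255;0 0 -2 0 255;0 0 -2 0 255;0 -5 0 0 255;0 -5 0 0 255;0 0 0 0 255;0 0 0 0 255"

```text
time_s: 11.73
tool_pos: [0.6216, -0.1771, 0.1471]
tool_rot: [-180.0, -0.0, 86.6]
force: [-0.2, 0.0, -1.0]
grip_width: 0.0134
grasp_force: 40.0
```

The projection is a pair of prongs from the column to about x=70 mm with tops near z=44 mm, so the block has to come down in front of them. I'll pull back to eye x≈38 mm (the flap is already shut) and lower there.

Call:
arm_command --series "0 -5 0 0 255;0 -5 0 0 255;0 0 0 0 255;0 0 2 0 255;0 0 2 0 255;0 0 2 0 255;0 0 2 0 255;0 0 1 0 255;0 0 0 0 255;0 0 0 0 255"

```text
time_s: 12.57
tool_pos: [0.6122, -0.1765, 0.1384]
tool_rot: [-180.0, -0.0, 86.6]
force: [0.2, 0.5, -1.0]
grip_width: 0.0138
grasp_force: 40.0
```

Call:
arm_command --series "0 0 1 0 255;0 0 0.5 0 255;0 0 0.5 0 255;0 0 0 0 255;0 0 0 0 255"

```text
time_s: 12.98
tool_pos: [0.6124, -0.1765, 0.1371]
tool_rot: [180.0, -0.0, 86.6]
force: [-1.5, 1.1, 1.9]
grip_width: 0.0134
grasp_force: 40.0
```

Seated. Opening and lifting.

Call:
arm_command --series "0 0 0 0 230;0 0 0 0 220;0 0 0 0 210;0 0 0 0 190;0 0 0 0 170;0 0 0 0 150;0 0 0 0 130;0 0 0 0 130;0 0 0 0 130;0 0 -5 0 130;0 0 -10 0 130;0 0 -20 0 130;0 0 -25 0 130;0 0 -25 0 130;0 0 -25 0 130;0 0 0 0 130;0 0 0 0 130;0 0 0 0 130"

```text
time_s: 14.48
tool_pos: [0.6122, -0.1765, 0.2468]
tool_rot: [180.0, -0.0, 86.6]
force: [-0.4, -0.2, -0.0]
grip_width: 0.0426
grasp_force: 0.0
```

Run:
```python
from cell import telemetry,cams
import cv2,numpy as np
s=cams.read_camera("side")
cv2.imwrite("pics/end.png",cv2.resize(s[150:300,160:360],(800,600),interpolation=cv2.INTER_CUBIC))
o=telemetry.get_obs();print(o["time_s"],o["tool_pos"],o["grip_width"],o["force"])
```

```text
14.5333 [ 0.61184694 -0.17625918  0.24595473] 0.042504370983407105 [-0.74691275  0.25410683 -0.24386918]
```

View pics/end.png

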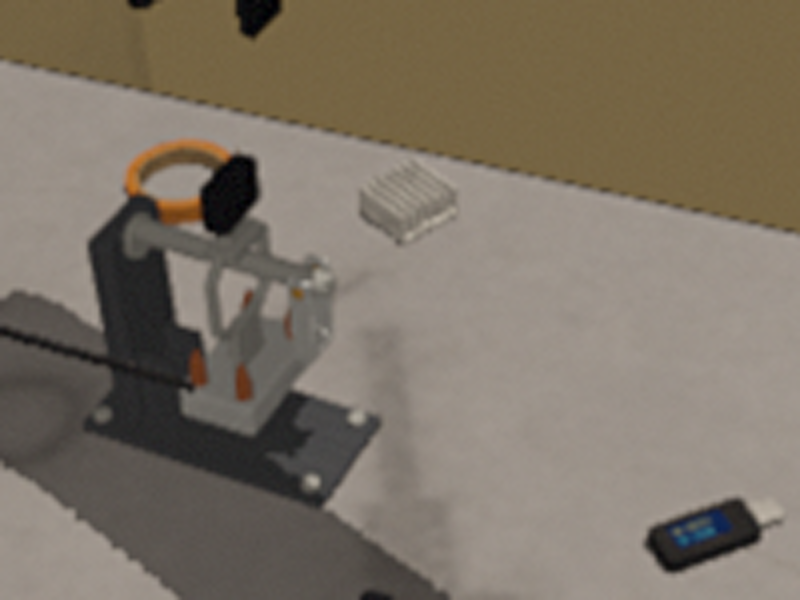

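The picture shows the carrier hanging on the peg at (235,270), upright and clear of the foot, with the flap shut at (318,300). I'll let it settle, then hand in.

Call:
arm_command --series "0 0 0 0 130;0 0 0 0 130;0 0 0 0 130;0 0 0 0 130;0 0 0 0 130;0 0 0 0 130;0 0 0 0 130;0 0 0 0 130;0 0 0 0 130;0 0 0 0 130;0 0 0 0 130;0 0 0 0 130;0 0 0 0 130;0 0 0 0 130;0 0 0 0 130;0 0 0 0 130;0 0 0 0 130;0 0 0 0 130"

```text
time_s: 16.03
tool_pos: [0.6123, -0.1765, 0.2466]
tool_rot: [180.0, -0.0, 86.6]
force: [-0.4, -0.9, 0.6]
grip_width: 0.0425
grasp_force: 0.0
```

```bash
python3 -c "
from cell import env
print(env.sign_off())"
```

```text
the job is handed in; nothing more can be done
None
```

The job is handed in, with no verdict returned: in the last picture the four-tip carrier hangs upright on the peg behind the shut flap, clear of the stand's foot, and the arm never went near the two-tip carrier; one lowering try pressed the block on the column's prongs at about 35 N before I moved it clear.

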